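# Find the blind hole of a spacer on a feeler pin and hold it hole-up

## Task

Pick up the square aluminium spacer and feel for its blind hole on the level brass pin of the gauge: slide the spacer straight onto the pin until the pin meets the bottom of the hole (the other end has only a shallow recess that looks the same). Then draw it off, turn it so that the hole faces straight up, and finish still holding it still in the gripper, touching nothing else, about 20 cm above the bench. Leave the needle file, the yellow pliers, the tape roll and the marker where they are.

Things in the scene. Friction and masses are not known exactly. Their poses are not given: they have to be found in the camera images.
- spacer: square bare-aluminium spacer, 80 mm long (its x axis) and 32 x 32 mm across (y, z), about 150 g, loose; it starts lying on one of its long sides with its z axis up, pointing any way. Origin at the centre of the block. The blind hole, 18 mm across and 32 mm deep, opens in the middle of the +x end face (x = +40 mm); the -x end face has an 18 mm recess only 4 mm deep that looks the same from outside.
- hole_mouth (a point): centre of the mouth of the spacer's blind hole, 40 mm from the spacer's origin along its +x axis; axes as the spacer's
- gauge: hole gauge fixed to the bench: blue foot plate 80 x 70 x 12 mm (x, y, z) with four screw heads, upright steel post 16 mm across and 87 mm high at its middle, and a level brass feeler pin that points along the gauge's -y axis. Origin at the centre of the underside of the plate, z up.
- pin_tip (a point): end of the feeler pin, 80 mm above the bench and 66 mm from the post's axis along the gauge's -y axis; axes as the gauge's. The pin is 10 mm thick, its last 6 mm tapering to 5 mm; it sticks out 58 mm from the post, so when it meets the bottom of the 32 mm hole the spacer is still 26 mm clear of the post.
- needle_file: dark slim needle file, about 152 mm long, loose; bystander, to be left where it is. Its origin lies at about the middle of its underside
- mini_cutter: small pliers with yellow handles, 120 mm long, loose; bystander, to be left where it is. Its origin lies at about the middle of its underside
- tape_1: roll of black tape, 55 mm across, 19 mm high, loose; bystander, to be left where it is. Its origin lies at about the middle of its underside
- marker: white and black marker pen, 126 mm long, loose; bystander, to be left where it is. Its origin lies at about the middle of its underside

How it is judged:
By the outcome, as a careful person would: the job done as asked, in the order asked, and still so for the second after the job is handed in, while the arm keeps its last pose, push and grip.
It also fails if it takes over 53 s, if anything falls off the work surface, if the arm or the gripper's body presses on something with over 40 N, if the wrist force passes 120 N, or if a joint passes its speed limit or range.

## Robot

A 6-joint arm with a two-finger parallel gripper is mounted at the origin on a cart in front of the work surface, level with it; the furniture and walls round the work are solid. World frame = base frame: x ahead of the robot, y to its left, z up, the work surface at z = 0. Lengths are in m, angles in rad, forces in N, time in s.
With the tool pointing down it reaches from about 0.275 to 0.875 m from the base axis. Payload 12.5 kg.
Tool frame: the origin (TCP) lies at the very end of the fingers, on their centre line; the grasp point (between the pads) lies 19 mm behind it (manip.grip_depth is the z of the grasp point in the tool frame, in m); z points along the fingers, y is the line along which they close (so a half turn about z gives the same grasp; the last joint's range is limited). The gripper opens to 85 mm and grips with 20 to 120 N. Pads are 22 mm wide; open, the fingers measure 114 mm over their backs; the gripper's body (76 mm by 85 mm) begins 54 mm behind the grasp point. The pads swing forward as they close: fully open they stand 13 mm farther back than shut.
Start: joints at [-1.323, 0.351, 1.652, -0, 1.139, -0.085], TCP at [0.18, -0.52, 0.231] pointing down, gripper open.
Joint ranges: [-2.75, 2.75], [-0.79, 2.1], [0.01, 2.65], [-1.57, 4.71], [0.07, 3.14], [-2.87, 2.87]. Speed limits (rad/s): [2.22, 2.22, 2.79, 3.14, 3.14, 3.14].

## Interface

Orientations are given as [roll, pitch, yaw] about the fixed x, y, z axes, in that order (R = Rz(yaw) Ry(pitch) Rx(roll)).
In Python, from cell import state, camera, camera_info, manip gives the robot as it stands. The module is installed in compiled form; this text tells all that it offers.
- The arm moves only by the tool jog_arm, never from a script. Its arguments are lists of equal length, an entry for each row: "travel": the shift along the tool's x, y, z in mm, a list of three; "dr": the turn, a rotation vector about the tool's x, y, z in degrees, a list of three; "hand": the opening, from 0 (shut) to 1 (fully open). In form: {"travel": [[dx, dy, dz], ...], "dr": [[ax, ay, az], ...], "hand": [hand, ...]}. A call has 1 to 5 rows; each row is the pose to reach, as a shift and turn from the pose commanded when the call began, along the tool's axes at that moment; what a row does not reach only later rows make up. A row lasts 1/10 s, in which the tool goes at most 50 mm and 8.59 degrees, less where a joint would pass 70% of its speed; a pose out of reach is approached as far as the arm can. A call with a gripper value outside its range is refused whole. The fingers move at their own pace and stop on an object; "grip_force" is the grip in N (left out, the last holds). Time passes only in rows, so rows that repeat a pose let the fingers close. It gives the time, the measured TCP pose, the force, the opening and the grip force at its end, in the units of the state.
- state(): the state, without advancing time (a new reading comes with each control period).
- camera(name): name is "side" or "top"; returns (picture, depth): 420x560x3 uint8, red, green, blue; 420x560 float32, m along the optical axis (not along the pixel's ray), 0 where there is no reading.
- camera_info(name): a dict with "fov_y" (degrees; the focal length in pixels is half the picture's height over the tangent of half this angle, whatever the lens; pixels are square), "cx", "cy" (the principal point, pixels), "world_to_cam" (4x4, takes a point from world to camera coordinates). Camera axes: x right, y up, looking along -z (the intrinsics and any distortion apply to the point x, -y, -z); pixel columns grow to the right and rows downward; lengths in m; the calibration is good to about 2 mm. A picture is of the moment at which its call begins. camera_info takes no time and is no camera call.
- manip.job_done(): hands the job in; it is judged then, once.
The state is a dict: "time_s": time; "joint_pos": joint angles; "joint_velocities": joint speeds; "tau": joint torques, N m; "ee_pos": TCP position; "ee_rot": TCP orientation; "wrist_force": force on the tool from outside, world axes, zero at the start; "ft_torque": the same for the moment, N m; "width": finger opening in m; "grip_force": force on a finger pad.
Only numpy, scipy, OpenCV 4.12 (cv2) and the standard library are available. Lean on these libraries where they do the work, as an engineer would, in place of code of your own. Each camera call takes 0.05 s, during which the arm holds its last target. There are 200 camera calls.

## Working session

There is one attempt and no reset: what is moved stays moved. The work goes in short steps, Python scripts to look and compute and a tool call to move; the robot and the scene stay as the last step left them, time stands still between calls to the robot, and variables do not carry over. Pictures are saved under pics/ and viewed, at most 10 in all, crops included, and the job is handed in when it is done.

Besides the shell and the picture viewer there is one more tool, called after "Call:" by a JSON object that holds its "name" and its "arguments". jog_arm: Moves the arm, as the interface text tells. Its arguments: {"type":"object","properties":{"travel":{"type":"array"},"dr":{"type":"array"},"hand":{"type":"array"},"grip_force":{"type":"number"}},"required":["travel","dr","hand"]}

```bash
mkdir -p pics; python3 - <<'E'
from cell import *
import cv2,numpy as np
for n in("side","top"):
    p,d=camera(n);cv2.imwrite(f"pics/{n}0.png",cv2.cvtColor(p,cv2.COLOR_RGB2BGR));np.save(n+"0.npy",d);np.save(n+"0rgb.npy",p)
    i=camera_info(n);print(i)
print(state(),manip.grip_depth)
E
```

```text
{'fov_y': 52.08777670916315, 'cx': 277.23443986288487, 'cy': 201.04341284503622, 'world_to_cam': array([[-0.94539162, -0.32579102, -0.00974179,  0.48111213],
       [ 0.11841742, -0.371167  ,  0.92098446, -0.08790203],
       [-0.30366429,  0.86953739,  0.3894775 , -1.1786154 ],
       [ 0.        ,  0.        ,  0.        ,  1.        ]])}
{'fov_y': 44.00435015833813, 'cx': 278.31813590773345, 'cy': 203.33422985860722, 'world_to_cam': array([[ 1.72118891e-02, -9.99851142e-01,  1.20185407e-03,
         7.41227536e-02],
       [ 9.84910111e-01,  1.71616940e-02,  1.72213673e-01,
        -5.00266498e-01],
       [-1.72208663e-01, -1.78040441e-03,  9.85058885e-01,
        -1.36689245e+00],
       [ 0.00000000e+00,  0.00000000e+00,  0.00000000e+00,
         1.00000000e+00]])}
{'time_s': 0.1, 'joint_pos': array([-1.32263121e+00,  3.51162072e-01,  1.65232812e+00, -3.82325162e-05,
        1.13909983e+00, -8.45554051e-02]), 'joint_velocities': array([ 0.00084223, -0.0014944 , -0.00177701,  0.00171999, -0.00022943,
        0.00025334]), 'tau': array([ 5.85442922e-04, -5.06831503e+01, -2.91877806e+01, -1.11563731e-04,
        2.66500603e-03, -1.80580355e-05]), 'ee_pos': array([ 0.17960744, -0.51954789,  0.23083552]), 'ee_rot': array([-3.14059592e+00, -4.96475006e-05,  3.32736513e-01]), 'wrist_force': array([-0.4090138 ,  0.3095568 , -0.24711179]), 'ft_torque': array([0.01547308, 0.00546719, 0.00999063]), 'grip_force': 0.0, 'width': 0.08554588961856244} -0.0187
```

View pics/side0.png

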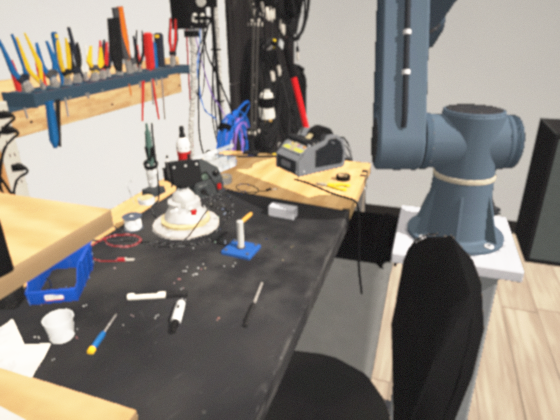

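View pics/top0.png

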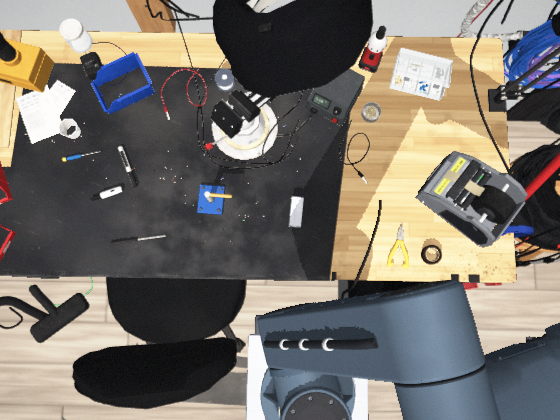

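The side view shows the spacer at about (283,210), and the gauge foot at (241,250) with its pin pointing away and to the right. In the top view the spacer is at (296,211), the gauge plate at (211,198) and the pin tip at about (231,196), pointing right (-y). The bystanders are well clear.

```bash
cat > h.py <<'E'
import numpy as np,cv2
from cell import *
def cloud(n,d):
    i=camera_info(n);f=d.shape[0]/2/np.tan(np.radians(i["fov_y"]/2))
    v,u=np.mgrid[:d.shape[0],:d.shape[1]]
    P=np.stack([(u-i["cx"])/f*d,-(v-i["cy"])/f*d,-d],-1)
    M=i["world_to_cam"];return (P-M[:3,3])@M[:3,:3]
E
python3 - <<'E'
from h import *
for n,boxes in(("top",dict(sp=(280,185,312,238),ga=(190,175,240,222))),("side",dict(sp=(260,195,305,225),ga=(215,205,270,265)))):
    d=np.load(n+"0.npy");P=cloud(n,d)
    for k,(a,b,c,e) in boxes.items():
        Q=P[b:e,a:c].reshape(-1,3);ok=d[b:e,a:c].ravel()>0;Q=Q[ok]
        print(n,k,"bench z",np.median(Q[Q[:,2]<.007,2]) if (Q[:,2]<.007).any() else None)
        for lo,hi in ((.026,.040),(.008,.017),(.072,.083),(.083,.095)):
            S=Q[(Q[:,2]>lo)&(Q[:,2]<hi)]
            if len(S)>5:
                r=cv2.minAreaRect((S[:,:2]*1000).astype(np.float32))
                print(lo,hi,len(S),"c",np.round(r[0],1),"size",np.round(r[1],1),"ang",round(r[2],1),"zmed",np.round(np.median(S[:,2]),4),S[:,:2].min(0).round(3),S[:,:2].max(0).round(3))
E
python3 - <<'E'
import numpy as np,cv2
a=cv2.imread('pics/top0.png')[165:245,180:320]
b=cv2.imread('pics/side0.png')[185:270,205:310]
a=cv2.resize(a,None,fx=5,fy=5,interpolation=cv2.INTER_CUBIC);cv2.imwrite('pics/topc.png',a)
E
```

```text
top sp bench z 0.002446989924384303
0.026 0.04 337 c [480.1  33.9] size [31.8 80.7] ang 84.8 zmed 0.0326 [0.439 0.015] [0.52  0.053]
0.008 0.017 74 c [484.9  34.7] size [146.2  86.2] ang 1.0 zmed 0.0092 [ 0.412 -0.008] [0.558 0.078]
top ga bench z 0.002407015237116016
0.026 0.04 7 c [508.  269.3] size [ 3.5 12.2] ang 26.4 zmed 0.0335 [0.506 0.265] [0.512 0.276]
0.008 0.017 586 c [517.5 261.1] size [131.2 137.1] ang 1.8 zmed 0.0117 [0.451 0.192] [0.583 0.332]
0.072 0.083 37 c [510.8 242.8] size [73.8 15.7] ang 83.8 zmed 0.0812 [0.506 0.206] [0.522 0.28 ]
0.083 0.095 76 c [511.7 242.3] size [69.  10.7] ang 88.0 zmed 0.0858 [0.506 0.208] [0.518 0.277]
side sp bench z 0.0003086294251183569
0.026 0.04 152 c [478.5  36. ] size [40.5 80.4] ang 82.6 zmed 0.0299 [0.437 0.013] [0.52  0.057]
0.008 0.017 78 c [474.1  48.9] size [84.2 35.5] ang 17.5 zmed 0.0124 [0.439 0.019] [0.52  0.058]
side ga bench z 0.0006331676021093235
0.026 0.04 70 c [566.6 165.1] size [110.4 238.7] ang 3.3 zmed 0.0332 [0.505 0.043] [0.624 0.281]
0.008 0.017 428 c [565.4 192.2] size [157.9 266.5] ang 13.2 zmed 0.0103 [0.473 0.045] [0.665 0.31 ]
0.072 0.083 56 c [508.7 248. ] size [64.9 13.3] ang 84.2 zmed 0.0799 [0.504 0.216] [0.518 0.28 ]
0.083 0.095 27 c [509.3 247.8] size [66.  12.4] ang 82.0 zmed 0.0842 [0.506 0.215] [0.519 0.281]
```

View pics/topc.png

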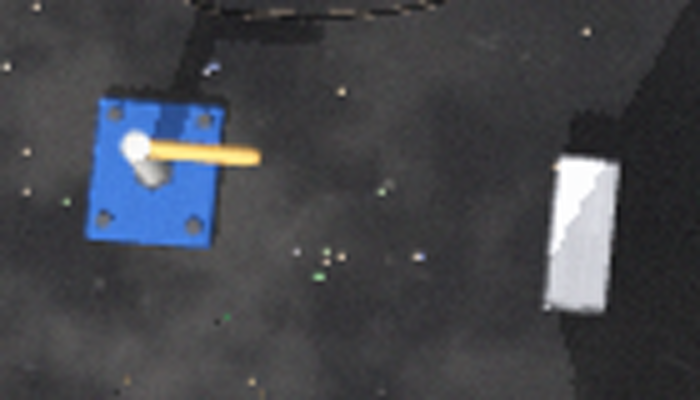

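The crop confirms it: the plate's long side runs near world x, and the pin points to -y, from about (135,148) to (260,157) in the crop. The spacer's long axis runs near world x at about -5°. Next I'll measure the pin precisely.

```bash
python3 - <<'E'
from h import *
for n,(a,b,c,e) in(("top",(185,170,245,225)),("side",(215,200,270,265))):
    d=np.load(n+"0.npy");P=cloud(n,d)[b:e,a:c];hsv=cv2.cvtColor(np.load(n+"0rgb.npy")[b:e,a:c],cv2.COLOR_RGB2HSV)
    H,S,V=cv2.split(hsv)
    pin=(P[...,2]>.06)&(P[...,2]<.095)&(H>12)&(H<32)&(S>80)
    Q=P[pin];l=cv2.fitLine((Q[:,:2]*1000).astype(np.float32),cv2.DIST_HUBER,0,.01,.01).ravel()
    print(n,"pin",len(Q),l.round(3),"yaw of dir",np.degrees(np.arctan2(l[1],l[0])).round(1),"y range",Q[:,1].min().round(4),Q[:,1].max().round(4),"z",np.percentile(Q[:,2],[5,50,95]).round(4))
    post=(P[...,2]>.083)&(P[...,2]<.095)&(S<60);print("post top",np.median(P[post],0).round(4),post.sum())
    pl=(H>95)&(H<125)&(S>120)&(P[...,2]>.006)&(P[...,2]<.02)
    r=cv2.minAreaRect((P[pl][:,:2]*1000).astype(np.float32));print("plate",r,np.median(P[pl][:,2]))
E
```

```text
top pin 77 [6.80000e-02 9.98000e-01 5.10922e+02 2.35701e+02] yaw of dir 86.1 y range 0.2079 0.2644 z [0.0787 0.0843 0.089 ]
post top [0.513  0.271  0.0867] 24
plate ((513.060302734375, 272.48138427734375), (72.40367126464844, 80.61126708984375), 86.80377960205078) 0.01192945236768749
side pin 40 [8.60000e-02 9.96000e-01 5.07868e+02 2.37582e+02] yaw of dir 85.1 y range 0.215 0.26 z [0.0778 0.0815 0.0842]
post top [0.512 0.274 0.085] 16
plate ((511.71832275390625, 272.74456787109375), (72.5411376953125, 81.54483032226562), 87.84554290771484) 0.009945049558614829
```

```bash
cat >> h.py <<'E'
from scipy.spatial.transform import Rotation as R
def go(p,rpy):
    "tool-frame shift (mm) and turn (deg) from the present measured pose to p (mm), rpy (deg)"
    s=state();A=R.from_euler('xyz',s["ee_rot"]);B=R.from_euler('xyz',rpy,degrees=True)
    print("travel",A.inv().apply(np.array(p)-s["ee_pos"]*1000).round(1),"dr",np.degrees((A.inv()*B).as_rotvec()).round(2))
def show():
    s=state();print("t",round(s["time_s"],2),"p",(s["ee_pos"]*1000).round(1),"rpy",np.degrees(s["ee_rot"]).round(2),"F",s["wrist_force"].round(1),"w",round(s["width"]*1000,1),"g",round(s["grip_force"],1),"q",s["joint_pos"].round(3))
E
python3 -c "
from h import *
go((480,34,100),(180,0,-5.2))"
```

```text
travel [ 464.7 -424.9  131.3] dr [-6.000e-02  1.000e-02  2.426e+01]
```

Call:
{"name": "jog_arm", "arguments": {"travel": [[465,-425,131],[465,-425,131],[465,-425,131],[465,-425,131],[465,-425,131]], "dr": [[0,0,24.3],[0,0,24.3],[0,0,24.3],[0,0,24.3],[0,0,24.3]], "hand": [1,1,1,1,1]}}

```text
time_s: 0.6
ee_pos: [0.2966, -0.3035, 0.1801]
ee_rot: [-3.142, 0.0, -0.092]
wrist_force: [0.9, -0.6, -0.1]
width: 0.0852
grip_force: 0.0
```

```bash
python3 -c "
from h import *
show();go((480,34,100),(180,0,-5.2))"
```

```text
t 0.6 p [ 296.6 -303.5  180.1] rpy [-180.      0.     -5.28] F [ 0.9 -0.6 -0.1] w 85.2 g 0.0 q [-0.907  0.192  2.012  0.     0.937  0.756]
travel [ 151.6 -352.9   80.1] dr [-0.    0.   -0.08]
```

Call:
{"name": "jog_arm", "arguments": {"travel": [[150,-350,80],[150,-350,80],[150,-350,80],[150,-350,80],[150,-350,80]], "dr": [[0,0,0],[0,0,0],[0,0,0],[0,0,0],[0,0,0]], "hand": [1,1,1,1,1]}}

```text
time_s: 1.1
ee_pos: [0.4132, -0.0882, 0.1288]
ee_rot: [3.142, -0.0, -0.091]
wrist_force: [0.5, -1.6, 0.1]
width: 0.0858
grip_force: 0.0
```

```bash
python3 -c "
from h import *
show();go((480,34,100),(180,0,-5.2))"
```

```text
t 1.1 p [413.2 -88.2 128.8] rpy [ 1.80e+02 -1.00e-02 -5.24e+00] F [ 0.5 -1.6  0.1] w 85.8 g 0.0 q [-0.321  0.278  2.062 -0.     0.802  1.342]
travel [  55.3 -127.8   28.8] dr [ 0.   -0.01 -0.04]
```

Call:
{"name": "jog_arm", "arguments": {"travel": [[55,-128,29],[55,-128,29],[55,-128,29],[55,-128,29],[55,-128,29]], "dr": [[0,0,0],[0,0,0],[0,0,0],[0,0,0],[0,0,0]], "hand": [1,1,1,1,1]}}

```text
time_s: 1.6
ee_pos: [0.4788, 0.0329, 0.0996]
ee_rot: [3.141, 0.001, -0.089]
wrist_force: [0.4, 0.3, -0.2]
width: 0.0852
grip_force: 0.0
```

```bash
python3 -c "
from h import *
show();go((480,34,4),(180,0,-5.2))"
```

```text
t 1.6 p [478.8  32.9  99.6] rpy [ 1.7999e+02  7.0000e-02 -5.1200e+00] F [ 0.4  0.3 -0.2] w 85.2 g 0.0 q [-0.028  0.419  1.94  -0.     0.783  1.632]
travel [ 1.2 -1.3 95.6] dr [0.01 0.07 0.08]
```

Call:
{"name": "jog_arm", "arguments": {"travel": [[1,-1,40],[1,-1,80],[1,-1,95],[1,-1,95],[1,-1,95]], "dr": [[0,0,0],[0,0,0],[0,0,0],[0,0,0],[0,0,0]], "hand": [1,1,1,1,1]}}

```text
time_s: 2.1
ee_pos: [0.4803, 0.0324, 0.0058]
ee_rot: [3.142, -0.0, -0.093]
wrist_force: [1.0, 0.3, 0.5]
width: 0.0857
grip_force: 0.0
```

Call:
{"name": "jog_arm", "arguments": {"travel": [[0,0,0],[0,0,0],[0,0,0],[0,0,0],[0,0,0]], "dr": [[0,0,0],[0,0,0],[0,0,0],[0,0,0],[0,0,0]], "hand": [0.3,0.3,0.2,0.1,0], "grip_force": 50}}

```text
time_s: 2.6
ee_pos: [0.4806, 0.0332, 0.0059]
ee_rot: [-3.142, -0.001, -0.091]
wrist_force: [-2.0, -0.1, 9.1]
width: 0.0312
grip_force: 50.3
```

Call:
{"name": "jog_arm", "arguments": {"travel": [[0,0,0],[0,0,0],[0,0,0],[0,0,0],[0,0,0]], "dr": [[0,0,0],[0,0,0],[0,0,0],[0,0,0],[0,0,0]], "hand": [0,0,0,0,0], "grip_force": 50}}

```text
time_s: 3.1
ee_pos: [0.4806, 0.0332, 0.0059]
ee_rot: [-3.142, -0.001, -0.091]
wrist_force: [-2.1, 0.8, 8.4]
width: 0.031
grip_force: 50.3
```

```bash
python3 -c "
from h import *
show()"
```

```text
t 3.1 p [480.6  33.2   5.9] rpy [-1.80e+02 -6.00e-02 -5.23e+00] F [-2.1  0.8  8.4] w 31.0 g 50.3 q [-0.028  0.601  1.966  0.     0.573  1.634]
```

Call:
{"name": "jog_arm", "arguments": {"travel": [[0,0,-20],[0,0,-60],[0,0,-100],[0,0,-120],[0,0,-120]], "dr": [[0,0,0],[0,0,0],[0,0,0],[0,0,0],[0,0,0]], "hand": [0,0,0,0,0], "grip_force": 80}}

```text
time_s: 3.6
ee_pos: [0.4815, 0.0332, 0.1277]
ee_rot: [-3.141, -0.005, -0.091]
wrist_force: [0.1, 0.5, -2.3]
width: 0.0306
grip_force: 81.3
```

Call:
{"name": "jog_arm", "arguments": {"travel": [[0,0,0],[0,0,0],[0,0,0],[0,0,0],[0,0,0]], "dr": [[0,0,-8],[0,0,-16],[0,0,-24],[0,0,-32],[0,0,-40]], "hand": [0,0,0,0,0]}}

```text
time_s: 4.1
ee_pos: [0.4794, 0.0332, 0.1238]
ee_rot: [-3.14, 0.002, 0.613]
wrist_force: [0.4, 0.4, -1.6]
width: 0.0302
grip_force: 81.3
```

Call:
{"name": "jog_arm", "arguments": {"travel": [[0,0,0],[0,0,0],[0,0,0],[0,0,0],[0,0,0]], "dr": [[0,0,-8],[0,0,-16],[0,0,-24],[0,0,-32],[0,0,-40]], "hand": [0,0,0,0,0]}}

```text
time_s: 4.6
ee_pos: [0.4794, 0.0332, 0.1237]
ee_rot: [-3.139, 0.001, 1.311]
wrist_force: [-0.1, -0.1, -2.2]
width: 0.0306
grip_force: 81.3
```

```bash
python3 -c "
from h import *
show();go((502.7,121.8,70),(180,0,86.3))"
```

```text
t 4.6 p [479.4  33.2 123.7] rpy [-1.7988e+02  3.0000e-02  7.5100e+01] F [-0.1 -0.1 -2.2] w 30.6 g 81.3 q [-0.028  0.379  1.923 -0.     0.841  0.232]
travel [91.6 -0.2 53.7] dr [ -0.12   0.02 -11.2 ]
```

Call:
{"name": "jog_arm", "arguments": {"travel": [[40,0,20],[80,0,45],[91.5,0,53.5],[91.5,0,53.5],[91.5,0,53.5]], "dr": [[0,0,-5],[0,0,-11],[0,0,-11.2],[0,0,-11.2],[0,0,-11.2]], "hand": [0,0,0,0,0]}}

```text
time_s: 5.1
ee_pos: [0.5037, 0.1209, 0.0712]
ee_rot: [-3.14, 0.0, 1.5]
wrist_force: [0.3, -0.4, -1.8]
width: 0.0305
grip_force: 81.2
```

```bash
python3 - <<'E'
from h import *
show()
for n,(a,b,c,e) in(("side",(215,170,300,260)),("top",(195,165,290,235))):
    D=[];
    for k in range(5): p,d=camera(n);D.append(d)
    d=np.median(D,0);np.save(n+"1.npy",d)
    cv2.imwrite(f"pics/{n}1.png",cv2.resize(cv2.cvtColor(p[b:e,a:c],cv2.COLOR_RGB2BGR),None,fx=6,fy=6,interpolation=cv2.INTER_CUBIC))
    P=cloud(n,d)[b:e,a:c].reshape(-1,3)
    # spacer side points, tool-frame: along pin (s) and lateral
    s=state();c0=s["ee_pos"]*1000+[0,0,10]
    A=R.from_euler('xyz',s["ee_rot"]);Q=A.inv().apply(P*1000-c0)
    m=(abs(Q[:,0])<48)&(abs(Q[:,1])<24)&(abs(Q[:,2])<24)
    print(n,m.sum(),np.percentile(Q[m],[2,98],axis=0).round(1))
    if n=="side":
        # points seen within the mouth: |lateral|<6,
        m=(abs(Q[:,1])<13)&(abs(Q[:,2])<13)&(Q[:,0]>-45)&(Q[:,0]<55)
        for q in Q[m].round(1): print(q,end=" ")
E
```

```text
t 5.1 p [503.7 120.9  71.2] rpy [-1.7993e+02  3.0000e-02  8.5930e+01] F [ 0.3 -0.4 -1.8] w 30.5 g 81.2 q [ 0.146  0.523  1.856 -0.     0.764  0.217]
side 328 [[-40.  -21.6 -21.8]
 [ 40.1  18.   17.1]]
[-35.5  10.8 -12.4] [ -6.9  -2.3 -12.9] [  9.4  -0.6 -12.9] [ 38.   12.9 -13. ] [ 38.2  12.9 -10.1] [ 40.6   8.7 -11.7] [ 38.2   6.9 -11.1] [ 39.4   3.3 -12.1] [ 37.1   1.4 -11.5] [ 38.7  -2.3 -12.7] [39.4 12.4 -7.7] [38.2 10.  -7.6] [38.7  6.7 -8.3] [38.8  3.7 -8.8] [39.8  0.2 -9.8] [38.6 -2.2 -9.7] [ 41.4  -6.6 -11.5] [ 38.4  -8.1 -10.6] [ 39.2 -11.5 -11.4] [40.1  9.1 -5.6] [37.5  7.4 -4.8] [37.9  4.2 -5.5] [30.4  4.9 -2.4] [19.4  7.2  2.4] [37.5 -4.6 -6.7] [39.7 -8.7 -8.3] [ 41.6 -12.6  -9.7] [39.5 12.6 -1.9] [39.8  9.4 -2.5] [39.   6.8 -2.6] [32.7  6.9 -0. ] [27.5  6.4  2. ] [22.6  5.7  3.8] [16.8  5.5  6.1] [11.1  5.2  8.3] [ 38.5 -11.   -5.2] [41.2  8.8 -0.2] [39.1  6.8  0.4] [32.3  7.2  3.2] [27.8  6.3  4.8] [24.9  4.7  5.7] [20.3  3.9  7.5] [15.8  3.   9.1] [ 38.6 -11.   -2.3] [39.2 12.9  4.3] [37.6 10.7  4.5] [36.6  8.1  4.5] [34.5  6.1  5. ] [29.1  5.8  7.2] [26.2  4.2  8.1] [
[... 489 characters left out ...]
10.3  12.8] Traceback (most recent call last):
  File "<stdin>", line 13, in <module>
    return _quantile_unchecked(
        a, q, axis, out, overwrite_input, method, keepdims, weights)
    return _ureduce(a,
                    func=_quantile_ureduce_func,
    ...<5 lines>...
                    overwrite_input=overwrite_input,
                    method=method)
    r = func(a, **kwargs)
    result = _quantile(arr,
                       quantiles=q,
    ...<2 lines>...
                       out=out,
                       weights=wgt)
    slices_having_nans = np.isnan(arr[-1, ...])
                                  ~~~^^^^^^^^^
IndexError: index -1 is out of bounds for axis 0 with size 0
```

View pics/side1.png

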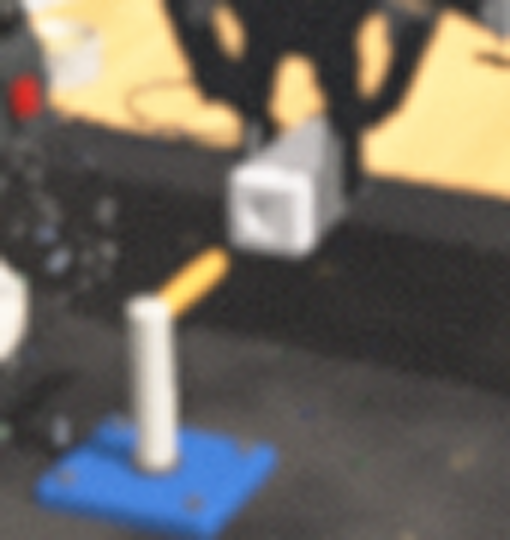

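View pics/top1.png

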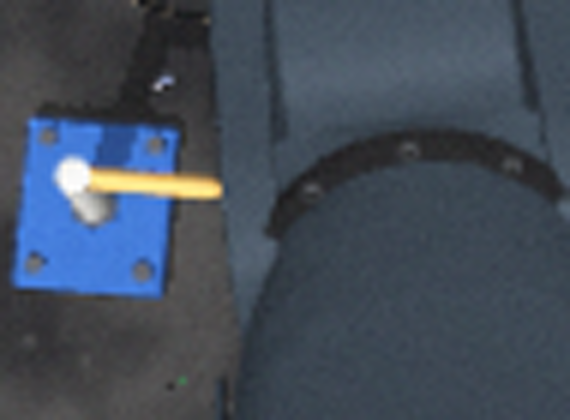

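The side view shows the spacer's end face at about (270,210) in the crop, with its hole facing the pin tip at (222,260). In the top view the arm hides the spacer. The depth inside the mouth runs about 28 mm in, so this end should be the blind hole. I'll check the mouth's centre against the pin using the same camera.

```bash
python3 - <<'E'
from h import *
P=cloud("side",np.load("side1.npy"))[170:260,215:300].reshape(-1,3)*1000
s=state();c0=s["ee_pos"]*1000+[0,0,10];A=R.from_euler('xyz',s["ee_rot"]);Q=A.inv().apply(P-c0)
f=Q[(abs(Q[:,0]-39.5)<3)&(abs(Q[:,1])<19)&(abs(Q[:,2])<19)]
r=cv2.minAreaRect(f[:,1:].astype(np.float32));print("face (y,z tool)",r,f[:,0].mean(),f[:,1:].min(0),f[:,1:].max(0))
w=Q[(Q[:,0]<34)&(Q[:,0]>5)&(abs(Q[:,1])<11)&(abs(Q[:,2])<12.5)];print("inner wall",w[:,1:].min(0),w[:,1:].max(0))
p=Q[(Q[:,0]>83)&(Q[:,0]<128)&(abs(Q[:,1])<12)&(abs(Q[:,2])<12)]
print("pin",len(p),p.min(0).round(1),p.max(0).round(1))
for a in range(80,130,10):
    k=p[(p[:,0]>=a)&(p[:,0]<a+10)]
    if len(k):print(a,len(k),k[:,1:].mean(0).round(1),k[:,1:].min(0).round(1),k[:,1:].max(0).round(1))
E
```

```text
face (y,z tool) ((-1.715041160583496, 1.1730976104736328), (32.44155502319336, 30.699634552001953), 88.59098052978516) 38.38335034776424 [-17.31736044 -14.81553662] [14.01046476 17.4632268 ]
inner wall [-3.20861379 -2.83790953] [ 7.45548654 11.3922922 ]
pin 30 [90.8 -6.6 -2.3] [127.7   1.    4.8]
90 7 [-2.9  0.1] [-5.8 -1.4] [1.  3.2]
100 9 [-4.3  0.5] [-6.6 -2.3] [-1.7  3.9]
110 8 [-4.3  1.3] [-6.5 -1. ] [-0.8  4.8]
120 6 [-4.   0.5] [-5.9 -1.7] [-1.6  4.7]
```

Call:
{"name": "jog_arm", "arguments": {"travel": [[10,0,1.5],[20,0,1.5],[30,0,1.5],[40,0,1.5],[46,0,1.5]], "dr": [[0,0,-0.3],[0,0,-0.3],[0,0,-0.3],[0,0,-0.3],[0,0,-0.3]], "hand": [0,0,0,0,0]}}

```text
time_s: 6.1
ee_pos: [0.5075, 0.1686, 0.0701]
ee_rot: [3.141, -0.0, 1.507]
wrist_force: [0.5, -0.0, -1.9]
width: 0.0305
grip_force: 81.2
```

Call:
{"name": "jog_arm", "arguments": {"travel": [[3,0,0],[6,0,0],[9,0,0],[12,0,0],[14,0,0]], "dr": [[0,0,0],[0,0,0],[0,0,0],[0,0,0],[0,0,0]], "hand": [0,0,0,0,0]}}

```text
time_s: 6.6
ee_pos: [0.5084, 0.1815, 0.0702]
ee_rot: [3.142, -0.0, 1.506]
wrist_force: [0.3, -0.3, -1.9]
width: 0.0306
grip_force: 81.2
```

```bash
python3 - <<'E'
from h import *
show()
p,d=camera("side");np.save("side2.npy",d)
cv2.imwrite("pics/side2.png",cv2.resize(cv2.cvtColor(p[170:260,215:300],cv2.COLOR_RGB2BGR),None,fx=6,fy=6,interpolation=cv2.INTER_CUBIC))
E
```

```text
t 6.6 p [508.4 181.5  70.2] rpy [180.    -0.    86.26] F [ 0.3 -0.3 -1.9] w 30.6 g 81.2 q [0.257 0.554 1.8   0.    0.787 0.322]
```

View pics/side2.png

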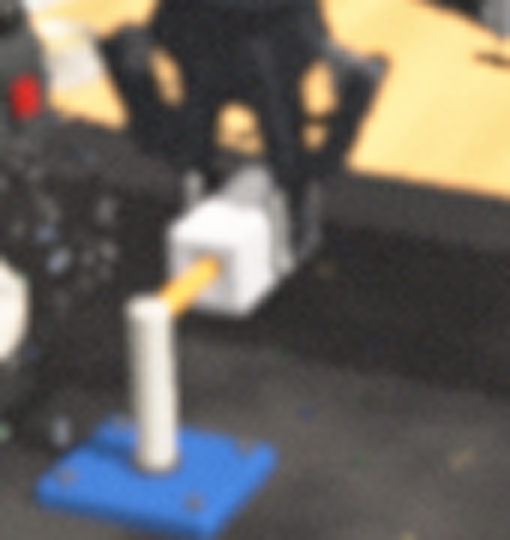

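The pin is inside the mouth at about (215,270) in the crop, roughly 15 mm in and with no force. That is well past a 4 mm recess, so this is the blind hole. I'll go on gently to the bottom.

Call:
{"name": "jog_arm", "arguments": {"travel": [[3,0,0],[6,0,0],[9,0,0],[12,0,0],[13,0,0]], "dr": [[0,0,0],[0,0,0],[0,0,0],[0,0,0],[0,0,0]], "hand": [0,0,0,0,0]}}

```text
time_s: 7.15
ee_pos: [0.5093, 0.1946, 0.0701]
ee_rot: [3.142, -0.0, 1.506]
wrist_force: [-0.8, -0.4, -1.7]
width: 0.0306
grip_force: 81.2
```

Call:
{"name": "jog_arm", "arguments": {"travel": [[0.5,0,0],[1,0,0],[1.5,0,0],[2,0,0],[2,0,0]], "dr": [[0,0,0],[0,0,0],[0,0,0],[0,0,0],[0,0,0]], "hand": [0,0,0,0,0]}}

```text
time_s: 7.65
ee_pos: [0.5094, 0.1963, 0.0701]
ee_rot: [3.142, -0.0, 1.506]
wrist_force: [0.8, -0.3, -2.4]
width: 0.0308
grip_force: 81.2
```

Call:
{"name": "jog_arm", "arguments": {"travel": [[0.5,0,0],[1,0,0],[1,0,0]], "dr": [[0,0,0],[0,0,0],[0,0,0]], "hand": [0,0,0]}}

```text
time_s: 7.95
ee_pos: [0.5095, 0.1973, 0.0701]
ee_rot: [3.142, -0.0, 1.506]
wrist_force: [0.0, -0.3, -2.3]
width: 0.0308
grip_force: 81.2
```

Call:
{"name": "jog_arm", "arguments": {"travel": [[0.5,0,0],[1,0,0],[1,0,0]], "dr": [[0,0,0],[0,0,0],[0,0,0]], "hand": [0,0,0]}}

```text
time_s: 8.25
ee_pos: [0.5095, 0.1983, 0.0702]
ee_rot: [3.142, -0.0, 1.506]
wrist_force: [0.4, 0.0, -1.6]
width: 0.0309
grip_force: 81.2
```

Call:
{"name": "jog_arm", "arguments": {"travel": [[0.5,0,0],[1,0,0],[1,0,0]], "dr": [[0,0,0],[0,0,0],[0,0,0]], "hand": [0,0,0]}}

```text
time_s: 8.55
ee_pos: [0.5095, 0.1991, 0.0701]
ee_rot: [-3.141, 0.0, 1.506]
wrist_force: [-0.6, -1.8, -1.4]
width: 0.0307
grip_force: 81.2
```

Call:
{"name": "jog_arm", "arguments": {"travel": [[0.5,0,0],[1,0,0],[1,0,0]], "dr": [[0,0,0],[0,0,0],[0,0,0]], "hand": [0,0,0]}}

```text
time_s: 8.85
ee_pos: [0.5095, 0.1994, 0.0701]
ee_rot: [-3.141, 0.001, 1.506]
wrist_force: [-0.6, -9.1, 0.8]
width: 0.0305
grip_force: 81.3
```

Contact: the push along -y rises to 9 N at TCP y ≈ 199 mm, which matches the 32 mm bottom (predicted 198.6). Now I'll draw it off straight, lift, and begin tilting.

Call:
{"name": "jog_arm", "arguments": {"travel": [[-8,0,0],[-20,0,0],[-40,0,0],[-65,0,0],[-90,0,0]], "dr": [[0,0,0],[0,0,0],[0,0,0],[0,0,0],[0,0,0]], "hand": [0,0,0,0,0]}}

```text
time_s: 9.35
ee_pos: [0.5035, 0.1091, 0.0702]
ee_rot: [3.141, -0.0, 1.506]
wrist_force: [0.4, -0.5, -2.2]
width: 0.0305
grip_force: 81.3
```

Call:
{"name": "jog_arm", "arguments": {"travel": [[-30,0,0],[-60,0,-20],[-80,0,-60],[-80,0,-100],[-80,0,-130]], "dr": [[0,0,0],[0,0,0],[0,0,0],[0,0,0],[0,0,0]], "hand": [0,0,0,0,0]}}

```text
time_s: 9.85
ee_pos: [0.4987, 0.0294, 0.2025]
ee_rot: [3.14, -0.0, 1.504]
wrist_force: [1.0, -0.4, -2.5]
width: 0.0309
grip_force: 81.2
```

Call:
{"name": "jog_arm", "arguments": {"travel": [[0,0,0],[0,0,0],[0,0,0],[0,0,0]], "dr": [[0,5,0],[0,10,0],[0,15,0],[0,20,0]], "hand": [0,0,0,0]}}

```text
time_s: 10.25
ee_pos: [0.4985, 0.0301, 0.2005]
ee_rot: [3.14, -0.353, 1.506]
wrist_force: [-0.2, 0.1, -2.6]
width: 0.0308
grip_force: 81.3
```

```bash
python3 -c "
from h import *
show()"
```

```text
t 10.25 p [498.5  30.1 200.5] rpy [179.89 -20.2   86.28] F [-0.2  0.1 -2.6] w 30.8 g 81.3 q [-0.218  0.311  1.838  0.398  1.081 -0.357]
```

Call:
{"name": "jog_arm", "arguments": {"travel": [[0,0,0],[0,0,0],[0,0,0],[0,0,0],[0,0,0]], "dr": [[0,7,0],[0,14,0],[0,21,0],[0,28,0],[0,35,0]], "hand": [0,0,0,0,0]}}

```text
time_s: 10.75
ee_pos: [0.4988, 0.0296, 0.2005]
ee_rot: [3.137, -0.964, 1.508]
wrist_force: [0.6, 0.3, -1.7]
width: 0.0308
grip_force: 81.3
```

Call:
{"name": "jog_arm", "arguments": {"travel": [[0,0,0],[0,0,0],[0,0,0],[0,0,0],[0,0,0]], "dr": [[0,7,0],[0,14,0],[0,21,0],[0,28,0],[0,35,0]], "hand": [0,0,0,0,0]}}

```text
time_s: 11.25
ee_pos: [0.4988, 0.0295, 0.2001]
ee_rot: [0.429, -1.567, -2.067]
wrist_force: [1.2, 0.1, -1.9]
width: 0.031
grip_force: 81.5
```

```bash
python3 - <<'E'
from h import *
show();s=state();A=R.from_euler('xyz',s["ee_rot"]);print("tool axes (cols)\n",A.as_matrix().round(3))
p,d=camera("side");np.save("side3.npy",d)
cv2.imwrite("pics/side3.png",cv2.resize(cv2.cvtColor(p[80:260,190:390],cv2.COLOR_RGB2BGR),None,fx=3,fy=3,interpolation=cv2.INTER_CUBIC))
# target: tool x straight up, keeping tool z's heading
z=A.as_matrix()[:,2]*[1,1,0];z/=np.linalg.norm(z);x=np.array([0,0,1.]);B=R.from_matrix(np.c_[x,np.cross(z,x),z])
print("dr",np.degrees((A.inv()*B).as_rotvec()).round(2))
E
```

```text
t 11.25 p [498.8  29.5 200.1] rpy [  24.56  -89.76 -118.46] F [ 1.2  0.1 -1.9] w 31.0 g 81.5 q [-0.541  0.799  1.819  1.155  1.804 -1.097]
tool axes (cols)
 [[-0.002  0.998  0.068]
 [-0.004 -0.068  0.998]
 [ 1.     0.002  0.004]]
dr [ 0.   -0.22  0.1 ]
```

View pics/side3.png

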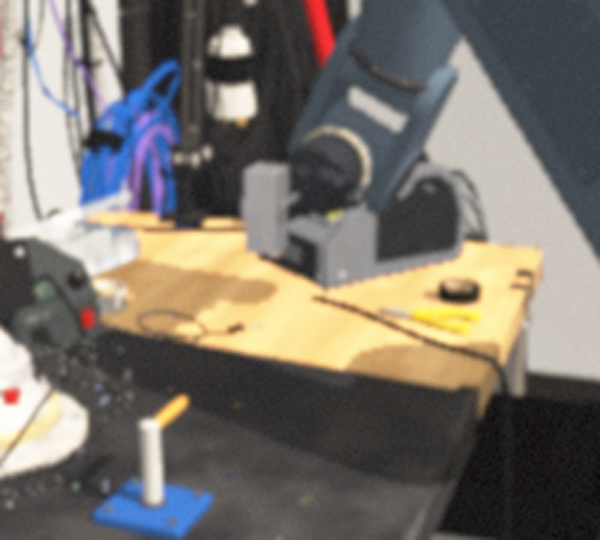

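The side view shows the spacer upright at about (265,205), free of everything, with the bystanders and gauge undisturbed. I'll check its true tilt by fitting its visible faces, then settle the arm.

Call:
{"name": "jog_arm", "arguments": {"travel": [[0,0,0],[0,0,0],[0,0,0],[0,0,0],[0,0,0]], "dr": [[0,0,0],[0,0,0],[0,0,0],[0,0,0],[0,0,0]], "hand": [0,0,0,0,0]}}

```text
time_s: 11.8
ee_pos: [0.4987, 0.0307, 0.2007]
ee_rot: [2.409, -1.569, 2.238]
wrist_force: [0.3, -0.6, -1.3]
width: 0.0308
grip_force: 81.5
```

```bash
python3 - <<'E'
from h import *
d=np.median([camera("side")[1] for _ in range(8)],0);P=cloud("side",d).reshape(-1,3)*1000
show();s=state();A=R.from_euler('xyz',s["ee_rot"]);Q=A.inv().apply(P-s["ee_pos"]*1000)
m=(abs(Q[:,0])<45)&(abs(Q[:,1])<22)&(Q[:,2]>-40)&(Q[:,2]<25);q=Q[m]
print(m.sum(),np.percentile(q,[2,50,98],axis=0).round(1))
f=q[(q[:,2]>np.median(q[:,2])-5)&(abs(q[:,0])<36)&(abs(q[:,1])<13)]
c=np.linalg.lstsq(np.c_[f[:,:2],np.ones(len(f))],f[:,2],rcond=None)[0];print("end-side face z=ax+by+c: tilt deg",np.degrees(np.arctan(c[:2])).round(2),c[2].round(1),len(f),np.std(f[:,2]-np.c_[f[:,:2],np.ones(len(f))]@c).round(2))
t=q[q[:,0]>37];print("top",len(t),t[:,0].mean() if len(t) else 0)
E
```

```text
t 12.2 p [498.6  30.6 200.1] rpy [-101.04  -89.99    7.3 ] F [-0.9  0.3 -1.8] w 30.5 g 81.5 q [-0.539  0.797  1.819  1.153  1.802 -1.094]
411 [[-39.  -19.4 -22.2]
 [  3.6  -6.1   3.5]
 [ 39.   14.    5.9]]
end-side face z=ax+by+c: tilt deg [-0.04  0.11] 4.2 215 0.96
top 38 38.56222965646382
```

Spacer is upright to within about 0.1° in its visible face, still and clear. Handing in.

```bash
python3 -c "
from cell import manip
print(manip.job_done())"
```

```text
the job is handed in; nothing more can be done
None
```

The blind hole was found on the pin (bottom felt at about 9 N), then the spacer was drawn off and handed in at about 12 s, held still with the hole straight up, its centre 20 cm above the bench and touching nothing but the gripper; the file, pliers, tape and marker were never touched.

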